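# Move a battery pack from charger to dust extractor

## Task

Move the charged battery pack from the pale charger to the green dust extractor: squeeze its red release tab fully in and keep it squeezed while you lift the pack straight up out of the charger, then push it down into the extractor's empty bay until it sits fully home with the red tab sprung back out and latched, and let go. Be gentle: do not tug the pack against a latch that is still caught, do not ram or lever it in the bays, and leave the other things on the bench where they stand.

Things in the scene. Friction and masses are not known exactly. Their poses are not given: they have to be found in the camera images.
- battery_pack: Loose battery pack, 58 x 40 x 100 mm, 0.19 to 0.3 kg, grey head, black lower part, red tab on its +y side. Origin at the centre of its underside, z up. The lower part (z 0 to 43 mm; 52 x 40 mm, lowest 8 mm tapered by 3 mm a side) goes into a bay, +y to the bay's +y only; the head stays above. It starts latched in the charger, axes parallel to the charger's.
- pack_grip (a point): Point on the pack's centre line, 72 mm above its underside, level with the middle of the red tab's push pad; axes as the pack. Hold the pack here across its y axis, one finger on the rubber grip (face at y = -20 mm), the other on the red pad (face at y = +27 mm sprung out, +21 mm pressed in).
- release_tab (a joint): The pack's red sprung tab, a slider: 0 = sprung out, 0.006 m = fully in (towards the pack's -y); 3 N to start, 7.5 N fully in. Push pad 24 mm wide (x), 56 to 88 mm above the pack's underside.
- tab_hook (a point): Hook on the red tab, moving with it; the point is the outer end of its flat top, 32 mm above the pack's underside, 5 mm out of its +y side. It catches under the lip of a bay and clears it when the tab is 5 mm in or more. Its underside is a ramp: a pack pushed down with the tab free also snaps in (15 to 20 N in all); one that leans a little is not yet latched.
- charger: Pale grey charger, fixed, 126 x 96 x 56 mm, sloping front with green lights. Origin on the bench top below the centre of its bay; z up, -x to the sloping front. Underside of a latched pack: z = 16 mm, held up against the lip by the sprung contacts. The force between pack and charger must stay below 35 N.
- charger_bay (a point): Centre of the mouth of the charger's bay, 56 mm above the bench. The bay is a well 54 mm (x) by 42 mm (y), so 1 mm of play all round the pack, mouth bevelled 4 mm; floor 42 mm down; latch lip at the +y wall, its underside 8 mm down. Sprung contacts stand 6 mm out of the floor: they push a pack up with 2.4 N at first touch, 4.8 N latched, 6 N flush.
- extractor: Dark green cordless dust extractor, fixed, 133 x 96 x 52 mm, round fan guard on its lower front part. Origin on the bench top below the nominal centre of its bay; z up, -x to the fan. The bay is a black cradle in rubber mounts: it has settled up to 3 mm off nominal in x and in y and up to 4 mm up or down, stays there, and its pose is not told: feel for it.
- extractor_bay (a point): Nominal centre of the mouth of the extractor's empty cradle, 56 mm above the bench. Inside it is like the charger's bay: 54 mm (x) by 42 mm (y), mouth bevelled 4 mm, rigid floor 42 mm down, lip at the +y wall, contacts 6 mm proud of the floor. A pack latched here has its underside 40 mm below the mouth, 2 mm off the floor. Keep the force between pack and extractor below 35 N.
- jar: Glass jar with a dark lid, 64 mm wide, 99 mm high, a bystander; origin at the centre of its underside.
- dropper: Clear square dropper bottle, 30 x 30 x 86 mm, a bystander; origin at the centre of its underside.
- red_wax: Red wax block lying flat, 67 x 99 x 21 mm, a bystander; origin at the centre of its underside.
- cup: Aluminium cup upside down, 57 mm wide, 48 mm high, a bystander; origin at the centre of its underside.
Mind the look-alikes: they are no part of the job. Leave any blue look-alike of the battery_pack alone.

How it is judged:
By the outcome, as a careful person would: the job done as asked, in the order asked, and still so for the second after the job is handed in, with the robot touching nothing.
It also fails if it takes over 48 s, if anything falls off the work surface, if the arm or the gripper's body presses on something with over 40 N, if the wrist force passes 120 N, or if a joint passes its speed limit or range.

## Robot

A 7-joint arm with a two-finger parallel gripper is mounted at the origin on a cart in front of the work surface, level with it; the furniture and walls round the work are solid. World frame = base frame: x ahead of the robot, y to its left, z up, the work surface at z = 0. Lengths are in m, angles in rad, forces in N, time in s.
With the tool pointing down it reaches from about 0.425 to 0.925 m from the base axis. Payload 6.8 kg.
Tool frame: the origin (TCP) lies midway between the tips of the shut fingers; the grasp point (between the pads) lies ctrl.grasp_offset behind it (ctrl.grasp_offset is the distance from the TCP to the grasp point, in m); z points along the fingers, y is the line along which they close (so a half turn about z gives the same grasp; the last joint's range is limited). The gripper opens to 85 mm and grips with 20 to 120 N. Pads are 22 mm wide; open, the fingers measure 114 mm over their backs; the gripper's body (76 mm by 85 mm) begins 54 mm behind the grasp point. The pads swing forward as they close: fully open they stand 13 mm farther back than shut.
Start: joints at [-1.334, 0.477, 0.022, 1.555, -0.011, 1.109, -0.083], TCP at [0.228, 0.635, 0.231] pointing down, gripper open.
Joint ranges: [-2.96, 2.96], [-0.34, 2.1], [-1.41, 1.46], [0.24, 2.44], [-1.37, 4.51], [0.17, 1.92], [-2.96, 2.96]. Speed limits (rad/s): [2.39, 2.39, 3.14, 3.14, 3.14, 3.14, 3.14].

## Interface

Orientations are given as a unit quaternion [w, x, y, z].
In Python, from cell import ctrl, fingers, eyes, finder gives the robot as it stands. Calls block until the motion is done:
- ctrl.move_pose(position, orientation): joint-space move of the TCP to a pose.
- ctrl.movel(position, max_speed=0.15, rot=None): straight line of the TCP; rot=None keeps the orientation; max_speed is the mean speed in m/s.
- ctrl.move_j(angles): joint-space move.
- fingers.move_gripper(opening, force=None): finger opening in m; force is the grip in N (None keeps the last); returns when the fingers have stopped.
- ctrl.sleep(seconds).
- ctrl.ik(position, orientation): joint angles nearest the present ones, or None.
- ctrl.get_obs(): the state.
- eyes.snapshot(name): name is "scene" or "top"; returns a dict with "image" (384x512x3 uint8, blue, green, red), "z_map" (384x512 float32, m along the optical axis (not along the pixel's ray), 0 where there is no reading), "intrinsics" (3x3 intrinsics, pixels), "position" and "orientation" of the camera in the world. Camera axes: x right, y down, z forward; pixel columns grow to the right and rows downward; lengths in m; the calibration is good to about 2 mm. A picture is of the moment at which its call begins.
A pose or a line that the arm cannot do raises ctrl.IKError and nothing moves.
- ctrl.finish_job(): hands the job in; it is judged then, once.
Trained networks look in the newest picture that a camera, given by its name, has taken for a name from the list of things; names that differ only in an ending like _2 or _b are one class to them, and where a whole thing is asked for, a point or a joint stands for the part that bears it (a point fixed in the world has none). Each returns a list of dicts, best first, with "score" (0 to 1); they miss things now and then, are a little off and sometimes report something else, mostly with a low value. They report only what shows in the picture. A call takes as long as a camera call. They do not tell look-alikes from the thing itself.
- finder.find_in(target, camera): "position" ([x, y, z] in m, in world coordinates, good to about 4 mm: the middle of the surface that is visible of it).
- finder.place_of(target, camera): "position" ([x, y, z] in m, in world coordinates, good to about 4 mm: a listed point, or the origin of a listed thing).
The state is a dict: "clock": time; "joints": joint angles; "joint_vel": joint speeds; "tau": joint torques, N m; "eef_pos": TCP position; "orientation": TCP orientation; "contact_force": force on the tool from outside, world axes, zero at the start; "wrist_torque": the same for the moment, N m; "gripper_width": finger opening in m; "grip_force": force on a finger pad.
Only numpy, scipy, OpenCV 4.12 (cv2) and the standard library are available. Lean on these libraries where they do the work, as an engineer would, in place of code of your own. Each camera call takes 0.05 s, during which the arm holds its last target. There are 200 camera calls.

## Working session

There is one attempt and no reset: what is moved stays moved. The work goes in short steps, each a Python script; the robot and the scene stay as the last script left them, time stands still between calls to the robot, and variables do not carry over. Pictures are saved under pics/ and viewed, at most 10 in all, crops included, and the job is handed in when it is done.

```bash
ls; mkdir -p pics
python3 - <<'E'
from cell import ctrl, fingers, eyes, finder
import cv2,numpy as np
np.set_printoptions(precision=4,suppress=True)
for c in ["scene","top"]:
    s=eyes.snapshot(c); cv2.imwrite(f"pics/{c}0.png",s["image"]); np.savez(f"{c}0.npz",**s)
    print(c,s["position"],s["orientation"],s["intrinsics"].tolist() if hasattr(s["intrinsics"],'tolist') else s["intrinsics"])
    for t in ["battery_pack","pack_grip","charger","charger_bay","extractor","extractor_bay","jar","dropper","red_wax","cup","tab_hook"]:
        print(t,[(np.round(d["position"],4).tolist(),round(d["score"],2)) for d in finder.place_of(t,c)[:3]])
o=ctrl.get_obs();print(o,ctrl.grasp_offset)
E
```

```text
pics
scene [0.8192 0.9423 1.1413] [-0.0524  0.1555  0.9127 -0.3741] [[430.41148128120074, 0.0, 254.64003377175422], [0.0, 430.41148128120074, 188.77810568054085], [0.0, 0.0, 1.0]]
battery_pack [([0.3844, 0.3958, 0.0008], 0.97), ([0.4949, 0.3805, -0.0017], 0.81), ([0.4403, 0.2558, 0.0183], 0.61)]
pack_grip [([0.4978, 0.3785, 0.0666], 0.78), ([0.383, 0.3986, 0.0725], 0.72), ([0.4423, 0.2555, 0.0887], 0.7)]
charger [([0.4357, 0.2615, -0.0034], 0.81)]
charger_bay [([0.4422, 0.2582, 0.0559], 0.85)]
extractor [([0.4014, -0.2695, 0.0006], 0.73)]
extractor_bay [([0.398, -0.2692, 0.0577], 0.56), ([0.4028, -0.2644, -0.0004], 0.43), ([0.5534, -0.4871, -0.0011], 0.23)]
jar [([0.6499, 0.3725, -0.0057], 0.96)]
dropper [([0.4398, 0.2571, 0.0886], 0.62), ([0.4235, 0.1069, -0.0028], 0.55)]
red_wax [([0.3991, -0.0408, 0.0004], 0.72)]
cup [([0.5515, -0.4848, 0.0027], 0.45)]
tab_hook [([0.4372, 0.2837, 0.0502], 0.6), ([0.5156, 0.4043, 0.0318], 0.51)]
top [ 0.4344 -0.0513  1.2485] [ 0.0277 -0.6994  0.7137 -0.0263] [[362.0562319725937, 0.0, 262.3997942432473], [0.0, 362.0562319725937, 192.8770911843281], 
[... 489 characters left out ...]
8, 0.1095, 0.0021], 0.39)]
red_wax [([0.3994, -0.0343, -0.0016], 0.73)]
cup [([0.5506, -0.4862, -0.002], 0.58)]
tab_hook [([0.3748, 0.3722, 0.0357], 0.63)]
{'clock': 1.2, 'joints': array([-1.3341,  0.477 ,  0.0224,  1.5554, -0.0115,  1.1093, -0.0831]), 'joint_vel': array([ 0.0004,  0.0017, -0.0019,  0.001 , -0.001 ,  0.0015,  0.0005]), 'tau': array([  0.0002, -59.6339,   1.6066, -28.154 ,   0.0125,   0.0019,
        -0.    ]), 'eef_pos': array([0.2281, 0.6353, 0.2313]), 'orientation': array([-0.    ,  0.1716,  0.9852,  0.    ]), 'contact_force': array([-0.5497, -0.6374, -0.4592]), 'wrist_torque': array([0.0321, 0.0056, 0.0089]), 'grip_force': 0.0, 'gripper_width': 0.08524532836520825} 0.0187
```

View pictures.

View pics/scene0.png

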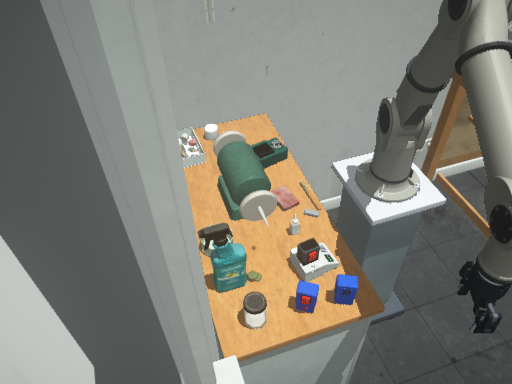

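View pics/top0.png

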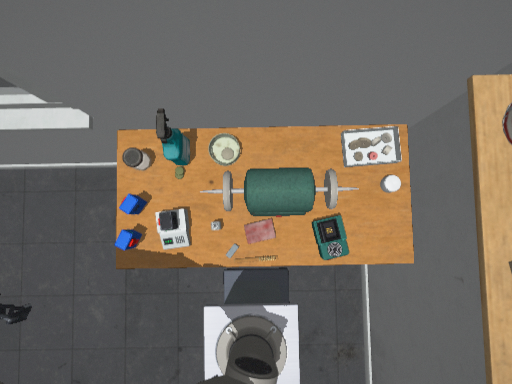

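```bash
cat > geo.py <<'E'
import numpy as np, cv2
from scipy.spatial.transform import Rotation as R
def cloud(s):
    z=s["z_map"];K=s["intrinsics"];v,u=np.indices(z.shape)
    p=np.stack([(u-K[0,2])/K[0,0]*z,(v-K[1,2])/K[1,1]*z,z],-1)
    q=s["orientation"]
    P=R.from_quat([q[1],q[2],q[3],q[0]]).apply(p.reshape(-1,3)).reshape(p.shape)+s["position"]
    P[z==0]=np.nan
    return P
E
python3 - <<'E'
from geo import *
np.set_printoptions(precision=4,suppress=True)
out=[]
for c in ["top","scene"]:
    s=np.load(c+"0.npz");P=cloud(s)
    def fit(name,cx,cy,r,z0,z1):
        m=(np.hypot(P[...,0]-cx,P[...,1]-cy)<r)&(P[...,2]>z0)&(P[...,2]<z1)
        q=P[m]; 
        if len(q)<5: print(c,name,len(q));return
        rc=cv2.minAreaRect((q[:,:2]*1000).astype(np.float32)); print(c,name,len(q),rc,"zmed",np.median(q[:,2]))
    fit("chargerall",.44,.257,.085,.02,.2)
    fit("packtop",.44,.257,.06,.105,.13)
    fit("extr",.40,-.27,.1,.012,.2)
    fit("extrtop",.40,-.27,.09,.045,.07)
    m=(abs(P[...,0]-.5)<.2)&(abs(P[...,1]+.1)<.22)
    print("obst max z", np.nanmax(P[m][:,2]))
    q=P[m]; print("x/y range of z>.08",[(np.nanmin(q[q[:,2]>.08][:,i]),np.nanmax(q[q[:,2]>.08][:,i])) for i in (0,1)])
s=np.load("top0.npz")["image"];a=np.load("scene0.npz")["image"]
f=lambda im,x,y:cv2.resize(im[y:y+60,x:x+80],(400,300),interpolation=cv2.INTER_CUBIC)
cv2.imwrite("pics/crops.png",np.vstack([np.hstack([f(s,135,195),f(s,290,205)]),np.hstack([f(a,275,225),f(a,230,120)])]))
E
```

```text
top chargerall 1046 ((416.2791748046875, 250.83364868164062), (120.78077697753906, 96.67781066894531), 7.622358798980713) zmed 0.05315127563725375
top packtop 242 ((441.9298400878906, 256.8739929199219), (57.38868713378906, 44.8369140625), 7.511228084564209) zmed 0.1152927978902587
top extr 1311 ((399.64251708984375, -265.97064208984375), (193.32998657226562, 109.21062469482422), 20.93244171142578) zmed 0.04910132994828453
top extrtop 816 ((376.1000061035156, -273.27777099609375), (131.18734741210938, 95.53341674804688), 12.047606468200684) zmed 0.05055481344813828
obst max z 0.19184435964692992
x/y range of z>.08 [(np.float64(0.4234814148637417), np.float64(0.6003808397845989)), (np.float64(-0.3181621953417806), np.float64(0.11744861271111767))]
scene chargerall 1179 ((416.92669677734375, 256.7801513671875), (120.76050567626953, 96.54650115966797), 6.690577507019043) zmed 0.056656032117559985
scene packtop 259 ((441.5324401855469, 261.86871337890625), (58.374778747558594, 49.550933837890625), 4.685598373413086) zmed 0.11685429250748358
scene extr 735 ((403.079345703125, -263.66815185546875), (189.65545654296875, 105.1148910522461), 15.418724060058594) zmed 0.05006605543234133
scene extrtop 419 ((376.2513427734375, -271.30780029296875), (128.02760314941406, 107.20191955566406), 9.986684799194336) zmed 0.0520580903435548
obst max z 0.19231374536402224
x/y range of z>.08 [(np.float64(0.41969883744294595), np.float64(0.6012176944594656)), (np.float64(-0.2732610847079895), np.float64(0.11998144500825958))]
```

View pics/crops.png

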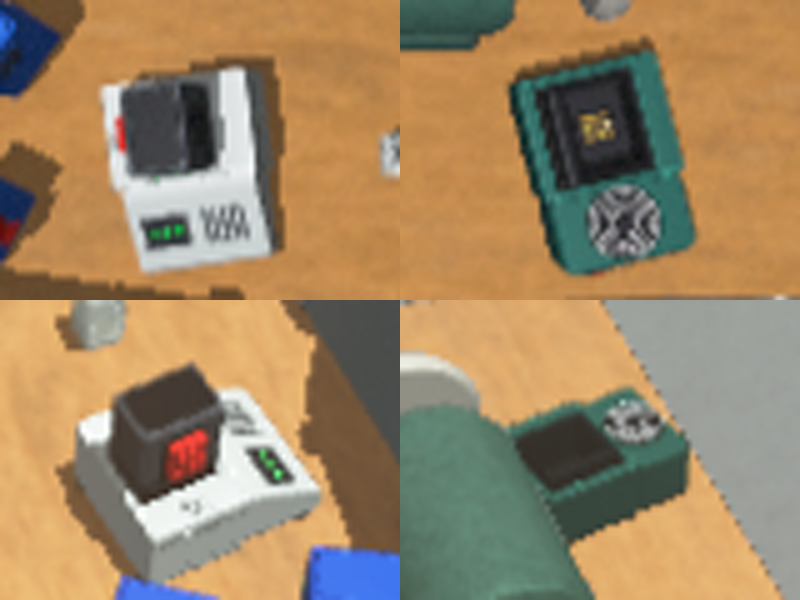

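Run:
```python
from geo import *
np.set_printoptions(precision=3,suppress=True)
for c in ["top","scene"]:
    P=cloud(np.load(c+"0.npz")).reshape(-1,3)
    P=P[~np.isnan(P[:,0])]
    print(c)
    for y in np.arange(-.38,.16,.02):
        q=P[(abs(P[:,1]-y)<.01)&(P[:,0]>.3)&(P[:,0]<.62)]
        h=q[q[:,2]>.08]; g=q[q[:,2]>.13]
        if len(h): print(round(y,2),"z>.08 minx %.3f maxz %.3f"%(h[:,0].min(),h[:,2].max()), "z>.13 minx %.3f"%g[:,0].min() if len(g) else "")
    # extractor outline: angle by long edges, z 0.035..0.065
    for nm,(cx,cy),zr in (("ext",(.38,-.272),(.045,.065)),("chg",(.42,.253),(.045,.065))):
      q=P[(abs(P[:,0]-cx)<.12)&(abs(P[:,1]-cy)<.075)&(P[:,2]>zr[0])&(P[:,2]<zr[1])]
      best=[]
      for a in np.radians(np.arange(0,20,.5)):
        u=q[:,:2]@[-np.sin(a),np.cos(a)]; best.append((np.percentile(u,97)-np.percentile(u,3)))
      i=np.argmin(best);a=np.radians(i*.5);u=q[:,:2]@[-np.sin(a),np.cos(a)];v=q[:,:2]@[np.cos(a),np.sin(a)]
      pr=np.array([np.cos(a),np.sin(a)]),np.array([-np.sin(a),np.cos(a)])
      print(nm,"yaw",i*.5,"width",np.ptp(u),"len",np.ptp(v),"mid",(v.max()+v.min())/2*pr[0]+(u.max()+u.min())/2*pr[1])
```

```text
top
-0.36 z>.08 minx 0.531 maxz 0.113 
-0.34 z>.08 minx 0.527 maxz 0.125 
-0.32 z>.08 minx 0.527 maxz 0.125 
-0.3 z>.08 minx 0.525 maxz 0.124 
-0.28 z>.08 minx 0.472 maxz 0.181 z>.13 minx 0.475
-0.26 z>.08 minx 0.469 maxz 0.185 z>.13 minx 0.469
-0.24 z>.08 minx 0.526 maxz 0.129 
-0.22 z>.08 minx 0.512 maxz 0.150 z>.13 minx 0.512
-0.2 z>.08 minx 0.461 maxz 0.187 z>.13 minx 0.464
-0.18 z>.08 minx 0.461 maxz 0.190 z>.13 minx 0.464
-0.16 z>.08 minx 0.462 maxz 0.190 z>.13 minx 0.464
-0.14 z>.08 minx 0.462 maxz 0.190 z>.13 minx 0.465
-0.12 z>.08 minx 0.462 maxz 0.189 z>.13 minx 0.463
-0.1 z>.08 minx 0.463 maxz 0.190 z>.13 minx 0.463
-0.08 z>.08 minx 0.463 maxz 0.189 z>.13 minx 0.463
-0.06 z>.08 minx 0.463 maxz 0.192 z>.13 minx 0.463
-0.04 z>.08 minx 0.461 maxz 0.191 z>.13 minx 0.464
-0.02 z>.08 minx 0.462 maxz 0.190 z>.13 minx 0.464
0.0 z>.08 minx 0.465 maxz 0.185 z>.13 minx 0.468
0.02 z>.08 minx 0.525 maxz 0.127 
0.04 z>.08 minx 0.472 maxz 0.178 z>.13 minx 0.478
0.06 z>.08 minx 0.469 maxz 0.184 z>.13 minx 0.469
0.08 z>.08 minx 0.526 maxz 0.126 
0.1 z>.08 minx 0.423 maxz 0.127 
0.12 z>.08 
[... 682 characters left out ...]
 0.468 maxz 0.191 z>.13 minx 0.468
-0.08 z>.08 minx 0.468 maxz 0.192 z>.13 minx 0.468
-0.06 z>.08 minx 0.471 maxz 0.192 z>.13 minx 0.471
-0.04 z>.08 minx 0.470 maxz 0.192 z>.13 minx 0.470
-0.02 z>.08 minx 0.465 maxz 0.191 z>.13 minx 0.465
0.0 z>.08 minx 0.463 maxz 0.190 z>.13 minx 0.463
0.02 z>.08 minx 0.494 maxz 0.162 z>.13 minx 0.494
0.06 z>.08 minx 0.467 maxz 0.187 z>.13 minx 0.467
0.08 z>.08 minx 0.472 maxz 0.185 z>.13 minx 0.472
0.1 z>.08 minx 0.420 maxz 0.127 
0.12 z>.08 minx 0.422 maxz 0.125 
0.14 z>.08 minx 0.528 maxz 0.123 
ext yaw 14.0 width 0.1057520000373145 len 0.13305869877903787 mid [ 0.376 -0.271]
chg yaw 0.0 width 0.09695397466895328 len 0.09743685085866055 mid [0.431 0.263]
```

```bash
cat >> geo.py <<'E'
def quat(yaw):
    f=np.pi/2+yaw/2
    return [0,np.cos(f),np.sin(f),0]
def yawfit(q,a0,along=0,edge=.015):
    """slope of both long edges of point set q, binned along axis `along`"""
    for _ in range(4):
        c,s=np.cos(a0),np.sin(a0); w=q[:,:2]@np.array([[c,-s],[s,c]])
        v,u=w[:,along],w[:,1-along]
        b=np.arange(v.min()+edge,v.max()-edge,.004);L=[];H=[];x=[]
        for t in b:
            k=abs(v-t)<.002
            if k.sum()>4: x.append(t);L.append(u[k].min());H.append(u[k].max())
        from scipy.stats import theilslopes
        sl=[theilslopes(L,x)[0],theilslopes(H,x)[0]]
        a0=a0+np.arctan(np.mean(sl))*(1 if along==0 else -1)
    return np.degrees(a0),np.degrees(sl),(np.median(L)+np.median(H))/2,np.median(H)-np.median(L)
E
python3 - <<'E'
from geo import *
from cell import ctrl
np.set_printoptions(precision=4,suppress=True)
S={c:np.load(c+"0.npz") for c in("top","scene")}
for c in S:
    P=cloud(S[c]).reshape(-1,3);P=P[~np.isnan(P[:,0])]
    def sel(cx,cy,r,a,b): return P[(np.hypot(P[:,0]-cx,P[:,1]-cy)<r)&(P[:,2]>a)&(P[:,2]<b)]
    for n,q,a in (("ext",sel(.376,-.272,.085,.042,.068),12),("chg",sel(.416,.253,.08,.02,.13),7.5),("pack",sel(.4415,.2577,.05,.108,.125),7.5)):
        print(c,n,yawfit(q,np.radians(a),0,.012),yawfit(q,np.radians(a),1,.012))
# cradle: dark pixels in top image near extractor
s=S["top"];P=cloud(s);im=s["image"].astype(int)
m=(np.hypot(P[...,0]-.399,P[...,1]+.269)<.06)&((im[...,1]-im[...,2])<18)&(im.max(-1)<70)
k,l,st,ce=cv2.connectedComponentsWithStats(m.astype(np.uint8));i=1+np.argmax(st[1:,4])
v,u=np.nonzero(l==i);print("dark",cv2.minAreaRect(np.stack([u,v],1).astype(np.float32)))
# dark region projected on z=.056
K=s["intrinsics"];q=s["orientation"];d=R.from_quat([q[1],q[2],q[3],q[0]]).apply(np.stack([(u-K[0,2])/K[0,0],(v-K[1,2])/K[1,1],np.ones(len(u))],1))
g=s["position"]+d*((.056-s["position"][2])/d[:,2])[:,None]
print("dark@.056",cv2.minAreaRect((g[:,:2]*1000).astype(np.float32)))
y=np.radians(7.5)
for yy in (y,y+np.pi):
    print(ctrl.ik([.4415,.2577,.2],quat(yy)),ctrl.ik([.4415,.2577,.066],quat(yy)),ctrl.ik([.399,-.269,.066],quat(yy+.08)),ctrl.ik([.399,-.269,.29],quat(yy+.08)))
E
```

```text
top ext (np.float64(12.265307179897755), array([-1.6561,  1.6561]), np.float64(-0.3469090776316545), np.float64(0.09202602253173142)) (np.float64(12.070331751760794), array([ 0.4576, -0.4576]), np.float64(0.3101255326433844), np.float64(0.12932420048142668))
top chg (np.float64(6.258123050474032), array([-2.8963,  2.8753]), np.float64(0.2032955400661435), np.float64(0.09198777855899282)) (np.float64(8.851856225142482), array([ 0.3069, -4.3644]), np.float64(0.441430719645735), np.float64(0.12011362009113885))
top pack (np.float64(3.0316479279633515), array([ 0.8251, -0.8254]), np.float64(0.23065051136681688), np.float64(0.03801191843338447)) (np.float64(6.307881571694399), array([ 5.53  , -5.5385]), np.float64(0.46745984976495114), np.float64(0.05555666551072641))
scene ext (np.float64(10.789256225367854), array([-3.4201,  3.733 ]), np.float64(-0.33249945195106956), np.float64(0.0890939337074641)) (np.float64(4.9026928308963855), array([-5.5323,  5.6567]), np.float64(0.34700024876140634), np.float64(0.11415331699752396))
scene chg (np.float64(7.231968183434262), array([-3.3157,  3.318
[... 437 characters left out ...]
.05503430004789306))
dark ((328.32354736328125, 230.2941131591797), (20.615528106689453, 19.887920379638672), 75.96376037597656)
dark@.056 ((398.45263671875, -263.350341796875), (66.97848510742188, 65.1351318359375), 12.747982025146484)
[-0.7369  0.2427  0.1012  1.9815 -0.0306  0.9187  1.0816] [-0.6889  0.4422  0.0473  2.0793 -0.0348  0.6207  1.0839] [-0.077   0.4937  0.6792  2.1781 -0.526   0.6347  2.7601] [ 0.8191  0.123  -0.3857  1.9091  0.0513  1.119   2.1953]
[-1.2053  0.281   0.6675  2.0094 -0.2174  0.9207 -1.8641] [-1.0996  0.5049  0.5696  2.1058 -0.4463  0.649  -1.6644] [-0.3217  0.6828  1.0589  2.1899 -0.8824  0.7927 -0.0312] [-0.3051  0.0982  0.8425  1.9709 -0.0819  1.1066 -0.7882]
```

```bash
cat > h.py <<'E'
from cell import ctrl, fingers, eyes, finder
from geo import *
np.set_printoptions(precision=4,suppress=True)
def rd(n,yaw=0,base=np.zeros(3),k=4):
    F=[];
    for _ in range(k): o=ctrl.get_obs();F.append(o["contact_force"]);ctrl.sleep(.02)
    f=np.mean(F,0)-base;c,s=np.cos(yaw),np.sin(yaw)
    fl=np.array([c*f[0]+s*f[1],-s*f[0]+c*f[1],f[2]])
    print(n,"t%.2f"%o["clock"],"F",fl,"pos",o["eef_pos"],"w %.4f g %.1f"%(o["gripper_width"],o["grip_force"]),"M",o["wrist_torque"])
    return fl,f
E
python3 - <<'E'
from h import *
y=np.radians(7.3)
ctrl.move_pose([.4415,.2577,.19],quat(y)); rd("above",y)
print(ctrl.get_obs()["joints"])
ctrl.movel([.4415,.2577,.066],max_speed=.12); rd("down",y)
for w in (.050,.046):
    fingers.move_gripper(w,force=20); rd(w,y)
E
```

```text
above t2.85 F [-0.4837 -0.0177  0.353 ] pos [0.4413 0.259  0.1902] w 0.0852 g 0.0 M [-0.05   -0.0184 -0.0123]
[-0.7354  0.2557  0.0974  1.9904 -0.0319  0.8963  1.0787]
down t4.10 F [-0.1491 -0.269  -0.1751] pos [0.442  0.2581 0.0667] w 0.0856 g 0.0 M [ 0.02   -0.0256 -0.0229]
0.05 t4.61 F [-0.031   1.5556  1.7715] pos [0.4417 0.2583 0.0663] w 0.0500 g 1.0 M [ 0.4908  0.0765 -0.0217]
0.046 t4.89 F [0.237  3.0069 3.286 ] pos [0.4417 0.2582 0.0663] w 0.0462 g 2.5 M [ 0.6512  0.0772 -0.0685]
```

Run:
```python
from h import *
y=np.radians(7.3)
for w in (.044,.042,.039):
    fingers.move_gripper(w,force=20); fl,_=rd(w,y)
    if abs(fl[1])>9: break
```

```text
0.044 t5.17 F [0.3856 2.7643 3.3745] pos [0.4416 0.2578 0.066 ] w 0.0440 g 3.8 M [0.6776 0.0527 0.0083]
0.042 t5.46 F [0.4581 1.8257 3.2122] pos [0.4416 0.2576 0.066 ] w 0.0420 g 5.2 M [ 0.5386 -0.0357 -0.0047]
0.039 t5.74 F [0.4152 0.7375 3.2353] pos [0.4416 0.2573 0.066 ] w 0.0397 g 21.5 M [ 0.2702 -0.1168 -0.0087]
```

Run:
```python
from h import *
y=np.radians(7.3)
fingers.move_gripper(.03,force=40); rd("grip40",y)
p=ctrl.get_obs()["eef_pos"].copy(); z0=.066
tx,ty=.4415,.2577
for dz in (.002,.005,.012,.03):
    ctrl.movel([tx,ty,z0+dz],max_speed=.03); fl,_=rd("lift%.3f"%dz,y,k=2)
    if fl[2]<-9 or np.hypot(*fl[:2])>12: print("STOP");break
else:
    ctrl.movel([tx,ty,.13],max_speed=.1); rd("out",y)
```

```text
grip40 t6.03 F [ 0.6374 -0.2118  3.4063] pos [0.4416 0.2574 0.066 ] w 0.0397 g 43.3 M [ 0.0248 -0.2633  0.0145]
lift0.002 t6.31 F [ 1.4114 -1.2253  2.3318] pos [0.4415 0.2574 0.068 ] w 0.0394 g 43.3 M [-0.1692 -0.3309  0.0098]
lift0.005 t6.59 F [ 0.366  -1.3749  0.4721] pos [0.4412 0.2574 0.0709] w 0.0397 g 43.1 M [-0.1559 -0.1967 -0.0325]
lift0.012 t7.01 F [-0.4639 -0.3192 -1.7459] pos [0.4412 0.2578 0.078 ] w 0.0396 g 42.8 M [ 0.035  -0.0037 -0.0629]
lift0.030 t7.79 F [-0.0867  0.09   -2.7321] pos [0.4414 0.2577 0.0959] w 0.0397 g 42.8 M [-0.0448  0.0588 -0.0102]
out t8.35 F [ 0.2348 -0.1568 -2.8658] pos [0.4412 0.2575 0.1296] w 0.0400 g 42.8 M [0.0305 0.0674 0.0363]
```

Run:
```python
from h import *
y=np.radians(7.3); e=np.radians(12.1)
ctrl.movel([.4415,.2577,.30],max_speed=.25); rd("up",y)
print(ctrl.ik([.50,0,.31],quat(np.radians(9.7))),ctrl.ik([.399,-.268,.30],quat(e)))
ctrl.move_pose([.50,0,.31],quat(np.radians(9.7)));rd("mid",y,k=1)
ctrl.move_pose([.399,-.268,.28],quat(e)); rd("over",e)
o=ctrl.get_obs();print(o["joints"],ctrl.ik([.399,-.268,.066],quat(e)))
for c in("top","scene"):
    s=eyes.snapshot(c);np.savez(c+"1.npz",**s)
    print([(np.round(d["position"],4).tolist(),round(d["score"],2)) for d in finder.place_of("pack_grip",c)[:4]])
    print([(np.round(d["position"],4).tolist(),round(d["score"],2)) for d in finder.place_of("extractor_bay",c)[:2]])
a=np.load("scene1.npz")["image"];b=np.load("top1.npz")["image"]
f=lambda im,x,y:cv2.resize(im[y:y+150,x:x+133],(400,450),interpolation=cv2.INTER_CUBIC)
cv2.imwrite("pics/over.png",np.hstack([f(a,190,70),f(b,270,150)]))
```

```text
up t9.25 F [ 0.1719 -0.1259 -2.4396] pos [0.4405 0.257  0.2979] w 0.0396 g 42.8 M [-0.0327  0.0725  0.0007]
[-0.4181  0.1078  0.3221  1.8821 -0.0372  1.1575  1.6573] [-0.2741  0.0809  0.7976  1.9565 -0.064   1.1293  2.3312]
mid t10.30 F [-0.1115  1.1309 -1.5823] pos [0.4999 0.0017 0.3095] w 0.0395 g 42.8 M [ 0.0464 -0.0092  0.0032]
over t11.47 F [ 0.384   0.0016 -2.5913] pos [ 0.4004 -0.2663  0.2801] w 0.0399 g 42.8 M [ 0.0227 -0.0275 -0.0328]
[-0.085   0.0995  0.5926  1.9753 -0.0632  1.0843  2.3203] [ 0.0678  0.445   0.4851  2.171  -0.3622  0.6023  2.5965]
[([0.4, -0.2692, 0.055], 0.68), ([0.3994, -0.2646, 0.3016], 0.66), ([0.4969, 0.3777, 0.0706], 0.63), ([0.3872, 0.3958, 0.0739], 0.56)]
[([0.4005, -0.2657, 0.0551], 0.57)]
[([0.4016, -0.2665, 0.2985], 0.84), ([0.4965, 0.3782, 0.0701], 0.66)]
[([0.3994, -0.2674, 0.0558], 0.97)]
```

View pics/over.png

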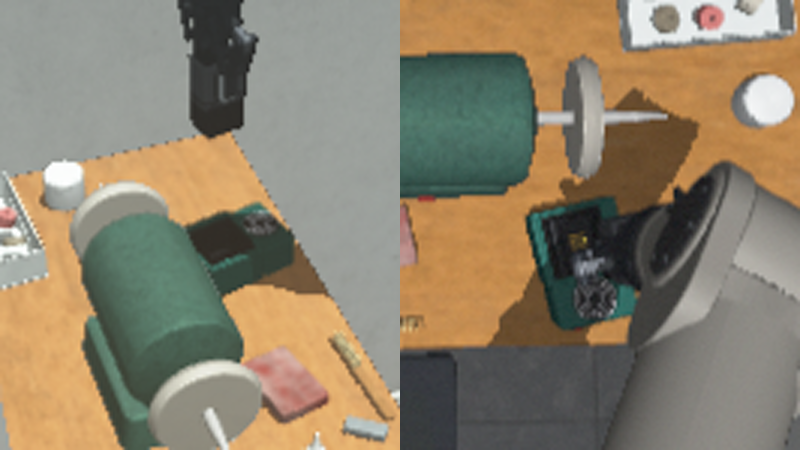

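```bash
cat > ins.py <<'E'
from h import *
import sys
e=np.radians(12.1);c,s=np.cos(e),np.sin(e)
def run(x,y,z,base,zend,step,fmax):
    while z>zend:
        z-=step
        ctrl.movel([x,y,z],max_speed=.03,rot=quat(e)); fl,f=rd("%.4f %.4f %.4f"%(x,y,z),e,base,k=3)
        if fl[2]>fmax or np.hypot(fl[0],fl[1])>14: print("STOP");break
        k=0
        while np.abs(fl[:2]).max()>2.0 and k<3:
            d=np.where(abs(fl[:2])>1,.0003*fl[:2],0).clip(-.0015,.0015)
            x+=c*d[0]-s*d[1];y+=s*d[0]+c*d[1]
            ctrl.movel([x,y,z],max_speed=.03,rot=quat(e)); fl,f=rd("  shift",e,base,k=3);k+=1
    return x,y,z
E
python3 - <<'E'
from ins import *
ctrl.movel([.399,-.2677,.117],max_speed=.2,rot=quat(e));ctrl.sleep(.2)
_,base=rd("base",e,k=6)
r=run(.399,-.2677,.117,base,.100,.002,7)
np.savez("st.npz",base=base,r=r);print(r)
E
```

```text
base t13.04 F [-0.0464 -0.4502 -1.9483] pos [ 0.3995 -0.2678  0.1177] w 0.0397 g 42.8 M [ 0.0048 -0.0471  0.0178]
0.3990 -0.2677 0.1150 t13.34 F [0.5753 0.4756 0.1233] pos [ 0.3989 -0.2677  0.1149] w 0.0395 g 42.8 M [-0.0046 -0.0243 -0.0342]
0.3990 -0.2677 0.1130 t13.64 F [0.0836 0.4724 0.1842] pos [ 0.3989 -0.2677  0.1129] w 0.0394 g 42.8 M [-0.0491  0.0595  0.0118]
0.3990 -0.2677 0.1110 t13.94 F [ 0.006   0.3259 -0.2504] pos [ 0.3989 -0.2677  0.1109] w 0.0397 g 42.8 M [-0.0387 -0.0171 -0.0253]
0.3990 -0.2677 0.1090 t14.24 F [-0.043   0.0013 -0.2833] pos [ 0.3989 -0.2677  0.1089] w 0.0395 g 42.8 M [ 0.0692  0.002  -0.0078]
0.3990 -0.2677 0.1070 t14.54 F [-0.2007  0.7746  0.1761] pos [ 0.3989 -0.2677  0.1069] w 0.0396 g 42.8 M [ 0.0048  0.0063 -0.0046]
0.3990 -0.2677 0.1050 t14.84 F [-0.3678  0.4097 -0.3094] pos [ 0.3989 -0.2677  0.1049] w 0.0395 g 42.8 M [0.0408 0.0636 0.0283]
0.3990 -0.2677 0.1030 t15.14 F [-0.0735  0.1927 -0.1977] pos [ 0.3989 -0.2677  0.1029] w 0.0396 g 42.8 M [-0.0077  0.0073  0.0362]
0.3990 -0.2677 0.1010 t15.44 F [0.0812 0.1635 0.2049] pos [ 0.3989 -0.2677  0.1009] w 0.0396 g 42.8 M [-0.039   0.0501  0.0682]
0.3990 -0.2677 0.0990 t15.74 F [0.0882 0.3741 0.1074] pos [ 0.3989 -0.2677  0.0989] w 0.0399 g 42.8 M [ 0.0156  0.0186 -0.0167]
(0.399, -0.2677, 0.09899999999999999)
```

Run:
```python
from ins import *
d=np.load("st.npz");base=d["base"]
r=run(*d["r"],base,.0745,.002,7)
np.savez("st.npz",base=base,r=r);print(r)
```

```text
0.3990 -0.2677 0.0970 t16.04 F [ 0.562  -0.2069 -1.2875] pos [ 0.3991 -0.268   0.097 ] w 0.0395 g 42.7 M [-0.2975 -0.0969  0.0228]
0.3990 -0.2677 0.0950 t16.34 F [ 0.3286 -0.9662 -0.4635] pos [ 0.3992 -0.268   0.095 ] w 0.0399 g 42.7 M [-0.4159 -0.1962  0.0027]
0.3990 -0.2677 0.0930 t16.64 F [ 0.549  -1.9154 -0.8724] pos [ 0.3991 -0.2679  0.093 ] w 0.0399 g 42.7 M [-0.6196 -0.2435  0.0709]
0.3990 -0.2677 0.0910 t16.94 F [ 0.1886 -2.2206 -1.0611] pos [ 0.3991 -0.2679  0.091 ] w 0.0395 g 42.7 M [-0.7396 -0.2952  0.0027]
  shift t17.24 F [-0.0261 -0.3542  0.0261] pos [ 0.399  -0.2681  0.0909] w 0.0393 g 42.9 M [-0.308  -0.1678  0.0262]
0.3991 -0.2684 0.0890 t17.54 F [ 0.0301 -0.2891 -0.1785] pos [ 0.399  -0.2682  0.0888] w 0.0394 g 42.9 M [-0.2379 -0.1139  0.0133]
0.3991 -0.2684 0.0870 t17.84 F [-0.2919 -0.1865 -0.6694] pos [ 0.399  -0.2683  0.0869] w 0.0399 g 42.8 M [-0.0981 -0.0589  0.0202]
0.3991 -0.2684 0.0850 t18.14 F [-0.2161 -0.189   0.0233] pos [ 0.399  -0.2682  0.0849] w 0.0398 g 42.9 M [-0.0439 -0.0311  0.0179]
0.3991 -0.2684 0.0830 t18.44 F [-0.0188  0.6265 -0.1543] pos [ 0.399  -0.2683  0.0829] w 0.0396 g 42.9 M [-0.0705  0.0049 -0.0149]
0.3991 -0.2684 0.0810 t18.74 F [0.152  0.7237 0.0129] pos [ 0.399  -0.2683  0.0809] w 0.0396 g 42.9 M [ 0.019   0.0176 -0.0276]
0.3991 -0.2684 0.0790 t19.04 F [ 0.7593  0.5206 -0.3406] pos [ 0.3991 -0.2683  0.0789] w 0.0396 g 42.9 M [-0.0056 -0.0116  0.0473]
0.3991 -0.2684 0.0770 t19.34 F [-0.3712  0.5647  0.0552] pos [ 0.3991 -0.2683  0.0769] w 0.0396 g 42.9 M [-0.0115 -0.004   0.0279]
0.3991 -0.2684 0.0750 t19.64 F [0.3437 0.6867 0.0707] pos [ 0.3991 -0.2683  0.0749] w 0.0397 g 42.9 M [ 0.0053  0.0573 -0.0134]
0.3991 -0.2684 0.0730 t19.94 F [0.1176 0.0297 2.4826] pos [ 0.3994 -0.2685  0.0731] w 0.0397 g 43.1 M [-0.0949 -0.0855  0.0027]
(np.float64(0.39913964544850067), np.float64(-0.2683513878195807), np.float64(0.07299999999999997))
```

Run:
```python
from ins import *
d=np.load("st.npz");base=d["base"]
r=run(*d["r"],base,.0693,.001,9)
r=run(*r,base,.0663,.0005,7)
np.savez("st.npz",base=base,r=r);print(r)
```

```text
0.3991 -0.2684 0.0720 t20.24 F [0.0108 0.1952 3.6109] pos [ 0.3994 -0.2685  0.0721] w 0.0397 g 43.1 M [-0.0436 -0.0853 -0.0329]
0.3991 -0.2684 0.0710 t20.54 F [ 0.4941 -0.3847  4.0239] pos [ 0.3993 -0.2685  0.0711] w 0.0397 g 43.2 M [-0.1198 -0.2091 -0.0089]
0.3991 -0.2684 0.0700 t20.84 F [ 0.3063 -0.2363  4.3422] pos [ 0.3993 -0.2685  0.0701] w 0.0397 g 43.2 M [-0.1632 -0.2161 -0.0164]
0.3991 -0.2684 0.0690 t21.14 F [ 0.6597 -1.0282  4.571 ] pos [ 0.3993 -0.2685  0.0691] w 0.0393 g 43.3 M [-0.2316 -0.3131  0.0013]
0.3991 -0.2684 0.0685 t21.44 F [ 1.3921 -0.9468  4.7621] pos [ 0.3993 -0.2685  0.0686] w 0.0398 g 43.3 M [-0.2328 -0.2933 -0.0073]
0.3991 -0.2684 0.0680 t21.74 F [ 0.9261 -1.0866  5.026 ] pos [ 0.3993 -0.2685  0.0681] w 0.0392 g 43.4 M [-0.3839 -0.406   0.0056]
0.3991 -0.2684 0.0675 t22.04 F [ 1.8082 -1.1365  5.5919] pos [ 0.3993 -0.2685  0.0675] w 0.0396 g 43.4 M [-0.4156 -0.3975  0.061 ]
0.3991 -0.2684 0.0670 t22.34 F [ 0.6025 -0.3614 11.7838] pos [ 0.3993 -0.2685  0.0674] w 0.0399 g 44.0 M [-0.1563 -0.1373  0.0589]
STOP
(np.float64(0.39913964544850067), np.float64(-0.2683513878195807), np.float64(0.06699999999999996))
```

Run:
```python
from ins import *
base=np.load("st.npz")["base"]
for w in (.044,.047,.051,.060):
    fingers.move_gripper(w,force=20); rd(w,e,base,k=2)
fingers.move_gripper(.085);rd("open",e,base)
ctrl.movel([.3991,-.2684,.15],max_speed=.12);rd("up",e)
ctrl.movel([.3991,-.2684,.26],max_speed=.25)
for c in("top","scene"):
    s=eyes.snapshot(c);np.savez(c+"2.npz",**s);P=cloud(s)
    print([(np.round(d["position"],4).tolist(),round(d["score"],2)) for d in finder.place_of("battery_pack",c)[:4]])
    m=(np.hypot(P[...,0]-.399,P[...,1]+.268)<.05)&(P[...,2]>.095)&(P[...,2]<.13);q=P[m]
    print(c,len(q),np.median(q[:,2]) if len(q) else 0, np.linalg.lstsq(np.c_[q[:,:2]-[.399,-.268],np.ones(len(q))],q[:,2],rcond=None)[0] if len(q)>9 else "")
a=np.load("scene2.npz")["image"];b=np.load("top2.npz")["image"]
f=lambda im,x,y:cv2.resize(im[y:y+75,x:x+66],(400,450),interpolation=cv2.INTER_CUBIC)
cv2.imwrite("pics/placed.png",np.hstack([f(a,235,110),f(b,295,200)]))
```

```text
0.044 t22.60 F [0.8492 1.8651 5.5367] pos [ 0.3986 -0.2676  0.0667] w 0.0441 g 4.2 M [ 0.4024 -0.0602  0.0173]
0.047 t22.85 F [0.0929 3.0453 3.9151] pos [ 0.3984 -0.2676  0.0666] w 0.0469 g 2.0 M [ 0.6281  0.0918 -0.025 ]
0.051 t23.10 F [-0.1566  0.7742  1.4298] pos [ 0.3988 -0.2685  0.0668] w 0.0513 g 0.3 M [ 0.068   0.1075 -0.0193]
0.06 t23.39 F [-0.0712  0.4939  2.0074] pos [ 0.3992 -0.2686  0.0671] w 0.0602 g 0.0 M [-0.0187 -0.001  -0.0246]
open t23.83 F [-0.2394  0.1134  1.6004] pos [ 0.3992 -0.2684  0.067 ] w 0.0851 g 0.0 M [-0.0039 -0.0105 -0.0042]
up t24.74 F [-0.2027 -0.1418 -0.072 ] pos [ 0.3986 -0.268   0.1493] w 0.0850 g 0.0 M [ 0.0112 -0.041  -0.0063]
[([0.4907, 0.3781, 0.0002], 0.81), ([0.3855, 0.3967, -0.0048], 0.71), ([0.4008, -0.2719, 0.0181], 0.57)]
top 140 0.11742663710314272 [ 0.0225 -0.2337  0.1164]
[([0.3979, -0.2687, 0.0198], 0.89), ([0.4928, 0.3813, -0.0008], 0.73)]
scene 184 0.1167228654896717 [-0.0274 -0.284   0.1163]
```

View pics/placed.png

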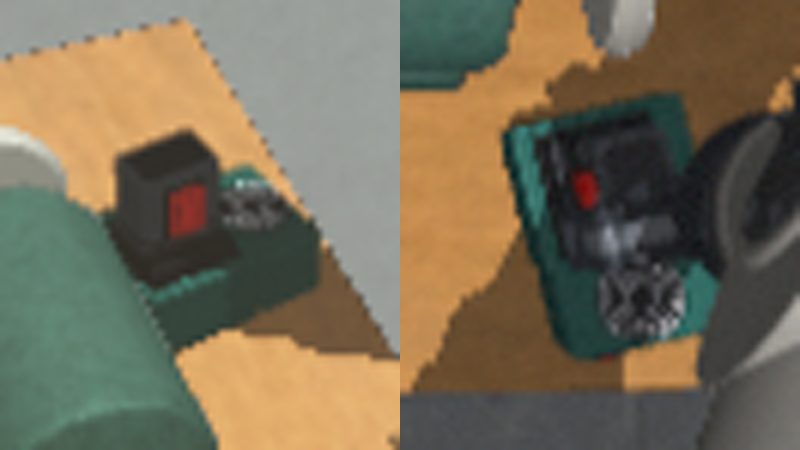

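Run:
```python
from geo import *
np.set_printoptions(precision=4,suppress=True)
for n,cx,cy,yw in (("top0",.4415,.2577,7.3),("scene0",.4415,.2577,7.3),("top2",.399,-.268,12.1),("scene2",.399,-.268,12.1)):
    P=cloud(np.load(n+".npz")).reshape(-1,3);a=np.radians(yw);d=P[:,:2]-[cx,cy]
    l=d@np.array([[np.cos(a),-np.sin(a)],[np.sin(a),np.cos(a)]])
    m=(abs(l[:,0])<.024)&(abs(l[:,1])<.015)&(P[:,2]>.1)&(P[:,2]<.135)
    q=P[m];c=np.linalg.lstsq(np.c_[l[m],np.ones(m.sum())],q[:,2],rcond=None)[0]
    print(n,m.sum(),"med",np.median(q[:,2]),"slope deg",np.degrees(c[:2]),c[2])
```

```text
top0 145 med 0.11580247046279579 slope deg [ 0.0974 -3.0798] 0.11596178456325512
scene0 132 med 0.118104695275136 slope deg [0.3606 0.3895] 0.11801531007636266
top2 74 med 0.11873008214706582 slope deg [-1.0548 -2.0503] 0.11899771831670197
scene2 64 med 0.12034847008288574 slope deg [-1.5452 -6.8092] 0.1199489650145545
```

Run:
```python
from ins import *
fingers.move_gripper(0.0,force=20)
x,y=.3991-s*.004,-.2684+c*.004
ctrl.movel([x,y,.130],max_speed=.2);ctrl.sleep(.2);_,base=rd("base",e,k=6)
z=.130
while z>.1135:
    z-=.001 if z<.123 else .0025
    ctrl.movel([x,y,z],max_speed=.03);fl,_=rd("%.4f"%z,e,base,k=2)
    if fl[2]>18: break
for zz in (.1165,.118,.1195,.121):
    ctrl.movel([x,y,zz],max_speed=.03);rd("back %.4f"%zz,e,base,k=2)
```

```text
base t27.40 F [-0.2261 -0.0389  0.1847] pos [ 0.3988 -0.2647  0.1308] w -0.0003 g 0.0 M [ 0.0078 -0.0278 -0.0012]
0.1275 t27.68 F [-0.4157 -0.0033  0.4424] pos [ 0.3982 -0.2644  0.1274] w 0.0001 g 0.0 M [0.0035 0.0307 0.0227]
0.1250 t27.97 F [-0.2564  0.868  -0.795 ] pos [ 0.3981 -0.2644  0.1248] w -0.0003 g 0.0 M [ 0.0167  0.0252 -0.028 ]
0.1225 t28.25 F [0.421  0.894  0.4472] pos [ 0.3981 -0.2645  0.1223] w 0.0005 g 0.0 M [-0.0103 -0.012  -0.0262]
0.1215 t28.53 F [ 0.1695 -0.1557 -0.6469] pos [ 0.3982 -0.2645  0.1215] w 0.0003 g 0.0 M [-0.0759  0.0239  0.0209]
0.1205 t28.82 F [ 0.8234  0.2685 -0.2258] pos [ 0.3983 -0.2645  0.1205] w -0.0002 g 0.0 M [ 0.0119 -0.0188 -0.0032]
0.1195 t29.10 F [ 0.5766 -0.5802  0.3193] pos [ 0.3982 -0.2645  0.1194] w 0.0001 g 0.0 M [-0.0109  0.0024  0.0197]
0.1185 t29.38 F [ 0.4082 -0.1467 -0.4498] pos [ 0.3982 -0.2645  0.1184] w -0.0002 g 0.0 M [0.029  0.0347 0.0404]
0.1175 t29.67 F [ 0.5748 -0.0289  2.722 ] pos [ 0.3985 -0.2646  0.1177] w 0.0003 g 1.4 M [-0.0218  0.0627  0.0568]
0.1165 t29.95 F [0.8387 0.4549 3.2872] pos [ 0.3984 -0.2646  0.1166] w 0.0003 g 1.7 M [ 0.0123 -0.0098  0.0027]
0.1155 t30.23 F [-0.6196  0.7044  8.661 ] pos [ 0.3988 -0.2648  0.1161] w -0.0002 g 4.7 M [ 0.1018  0.2418 -0.0496]
0.1145 t30.52 F [-1.3289  2.2964 18.3812] pos [ 0.3995 -0.2653  0.116 ] w -0.0000 g 9.5 M [0.329  0.5367 0.0224]
back 0.1165 t30.80 F [0.51   0.0506 3.7708] pos [ 0.3983 -0.2645  0.1165] w -0.0005 g 1.8 M [-0.0368 -0.0531  0.0088]
back 0.1180 t31.08 F [ 0.4246 -0.42    1.9719] pos [ 0.3983 -0.2645  0.1179] w 0.0003 g 1.3 M [-0.063  -0.0377 -0.0458]
back 0.1195 t31.37 F [ 0.0425 -0.2482 -0.8074] pos [ 0.3979 -0.2642  0.1193] w 0.0000 g 0.0 M [ 0.0116 -0.0258  0.0075]
back 0.1210 t31.65 F [ 0.2117 -0.1998 -0.3697] pos [ 0.3982 -0.2644  0.121 ] w -0.0005 g 0.0 M [ 0.0521  0.0301 -0.0145]
```

Run:
```python
from h import *
ctrl.movel([.398,-.264,.26],max_speed=.25)
ctrl.move_pose([.50,0,.33],quat(np.radians(9.7)))
s=eyes.snapshot("scene");a=s["image"]
t=eyes.snapshot("top");b=t["image"]
cv2.imwrite("pics/fin.png",np.hstack([cv2.resize(a[110:185,235:301],(400,450),interpolation=cv2.INTER_CUBIC),cv2.resize(b[200:275,295:361],(400,450),interpolation=cv2.INTER_CUBIC)]))
P=cloud(t).reshape(-1,3);an=np.radians(12.1);l=(P[:,:2]-[.399,-.268])@np.array([[np.cos(an),-np.sin(an)],[np.sin(an),np.cos(an)]])
m=(abs(l[:,0])<.024)&(abs(l[:,1])<.015)&(P[:,2]>.1)&(P[:,2]<.135)
print(m.sum(),np.median(P[m,2]),np.degrees(np.linalg.lstsq(np.c_[l[m],np.ones(m.sum())],P[m,2],rcond=None)[0][:2]),ctrl.get_obs()["clock"])
```

```text
151 0.11781315417860427 [ 1.3702 -2.0141] 33.6
```

View pics/fin.png

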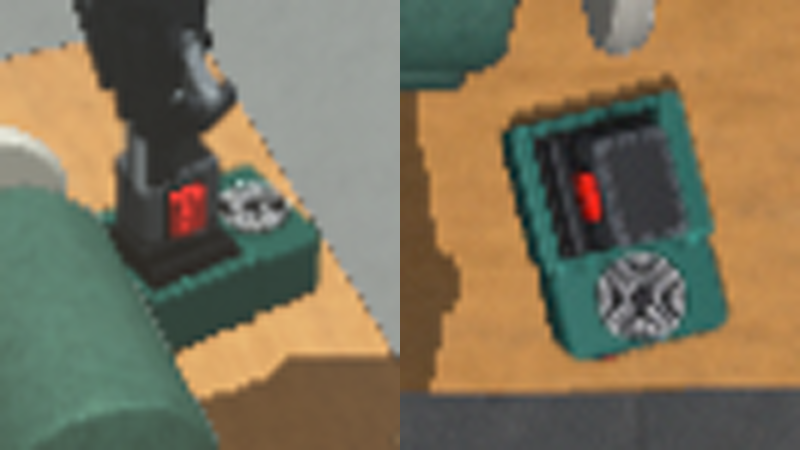

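The pack stands upright and seated in the extractor bay. The red tab is out (left panel around (188,210), right panel around (588,195)), and the arm is clear of it.

```bash
python3 -c "
from cell import ctrl
print(ctrl.finish_job())"
```

```text
the job is handed in; nothing more can be done
None
```

The battery pack is now in the extractor, fully home with its red tab sprung out: a light press on top found it about 2 mm off the floor, as a latched pack should be. I handed the job in at about 34 s with the gripper clear of everything.

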